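Shut and bolt the sample lock box

TASK

Shut the sample box on the bench: push its sliding lid fully home, then shoot the barrel bolt across into the lid's staple and leave its handle dropped all the way down in the locking notch, so that the lid cannot slide open. The locking notch is in an adjustable plate, so feel or look for where it is; leave the mug, the small bottles and the little dish where they stand.

Things in the scene. Friction and masses are not known exactly. Their poses are not given: they have to be found in the camera images.
- lock_box: Grey box, fixed on the bench. Its x points from its front to its back, y to its left, z up. Footprint x -85..85, y -100..110 mm about the origin (on its underside), top at z 50 mm. Right part (y < 0): sample compartment with sliding lid; left part: flat deck with the bolt, a 12 mm rod along y at x 20, z 64 mm. All box coordinates are in this frame, in mm.
- open_notch (a point): Bottom middle of the open notch, where the handle starts, fixed on the box at x 3, y 83, z 64 mm. The notch, 14 mm wide in y, is cut in the guide: a steel wall in front of the bolt, x 0..6, y 54..98, top z 78 mm. Mind the monitor to the left of the box: its screen hangs over the bench from 0.16 m up, its nearest corner at world x 0.46-0.51, y 0.25-0.30 m, and runs away to +x, +y.
- strike_way (a point): Middle of the range in which the locking notch may lie; fixed on the box at x -4, y 35, z 66 mm. The notch, 14 mm wide, is in the middle of the strike, a steel wall 60 mm long in y (x -7..-0.5, top z 90, notch bottom z 66 mm) clamped somewhere along the deck: the notch's centre is anywhere from y 27 to y 43 mm. This point does not show where; find it by feel or sight.
- staple (a point): Middle of the staple's opening on the lid, at x 20, y -16, z 64 mm of the box when the lid is shut; moves with the lid. The staple stands up to z 77 mm and passes the bolt with 2.5 mm to spare on each side, so the bolt enters only when the lid is shut, and the lid cannot be shut once the bolt is across.
- lid (a joint): Travel of the sliding aluminium lid in m: 0 = fully shut (against its stop at the back), grows to 0.05 as it slides open towards the front of the box (-x). It starts partly open. Friction about 2 N; stays where left. Lid top at z 55 mm.
- lid_fin (a point): Top middle of the front face of the lid's upright fin, by which it is pushed: a plate 6 mm thick (x), 46 mm long in y, 25 mm tall above the lid (top z 80 mm), near the lid's back. Moves with the lid. When shut this point is at x 52, y -59, z 80 mm of the box.
- bolt (a joint): Travel of the bolt in m along the box's -y (to the right, into the staple): 0 to 0.005 with the handle in the open notch; the locking notch lies where it reads 0.042 to 0.058 (notch centre; 3 mm play either way); end stop 0.068. Friction about 1 N; stays where left.
- handle (a joint): Handle angle in rad about the bolt: 0 = down in a notch, pointing to the front, 30 degrees above level; 0.5 = lying on top of guide or strike; 1.05 = upright; 1.4 = leaning back on its stop. Clear for sliding above 0.6. Swings freely and falls by its weight to either side of upright; drops into a notch by itself, but a finger pressing the knob's side can hold it up by friction.
- knob (a point): Centre of the ball knob (18 mm across) on the end of the 8 mm round handle stem, 50 mm from the bolt's axis. At handle 0 it is at x -23, z 89 mm of the box, at y 85 mm minus the bolt's travel.
- mug_a: Green mug, 86x118x96 mm, upright; a bystander. Origin at its underside.
- vial_c: Small brown bottle, 27 mm across, 55 mm tall; a bystander. Origin at its underside.
- dropper_a: Brown dropper bottle, 33 mm across, 102 mm tall; a bystander. Origin at its underside.
- petri_b: Small round white dish, 44 mm across, 12 mm tall; a bystander. Origin at its underside.

How it is judged:
By the outcome, as a careful person would: the job done as asked, in the order asked, and still so for the second after the job is handed in, with the robot touching nothing.
It also fails if it takes over 61 s, if anything falls off the work surface, if the arm or the gripper's body presses on something with over 40 N, if the wrist force passes 120 N, or if a joint passes its speed limit or range.

ROBOT

A 6-joint arm with a two-finger parallel gripper is mounted at the origin on the work surface; the furniture and walls round the work are solid. World frame = base frame: x ahead of the robot, y to its left, z up, the work surface at z = 0. Lengths are in mm, angles in rad, forces in N, time in s.
With the tool pointing down it reaches from about 350 to 775 mm from the base axis. Payload 7.3 kg.
Tool frame: the origin (TCP) lies between the finger pads; the fingertips stand 14 mm ahead of it and the grasp point (between the pads) lies 5 mm behind it; z points along the fingers, y is the line along which they close (so a half turn about z gives the same grasp; the last joint's range is limited). The gripper opens to 92 mm and grips with 3 to 60 N. Pads are 19 mm wide; open, the fingers measure 130 mm over their backs; the gripper's body (75 mm by 190 mm) begins 47 mm behind the grasp point.
Start: joints at [0.985, 0.342, 1.524, -0, 1.275, -0.146], TCP at [223.513, 475.067, 213.341] pointing down, gripper open.
Joint ranges: [-2.53, 2.53], [-0.77, 2.02], [0.04, 2.7], [-1, 4.14], [0.28, 2.66], [-3.11, 3.11]. Speed limits (rad/s): [2.57, 2.57, 3.14, 3.14, 3.14, 3.14].

INTERFACE

Orientations are given as [roll, pitch, yaw] about the fixed x, y, z axes, in that order (R = Rz(yaw) Ry(pitch) Rx(roll)).
In Python, from plant import get_obs, cams, close_job gives the robot as it stands. The module is installed in compiled form; this text tells all that it offers.
- The arm moves only by the shell command python3 -m creep 'ROWS'. ROWS is JSON, a list of rows, each an object of numbers: "hand": the opening, from 0 (shut) to 1 (fully open); "tx", "ty", "tz": the shift along the tool's x, y, z in m; "spin": the turn about the tool's z in degrees. In form: [{"hand": .., "tx": .., "ty": .., "tz": .., "spin": ..}, ...]. A call has 1 to 5 rows; each row shifts and turns the commanded pose from where the row before left it, along the tool's axes as they then stand; what a row does not reach is not made up. A row lasts 1/8 s, in which the tool goes at most 62.5 mm and 10.7 degrees, less where a joint would pass 70% of its speed; a pose out of reach is approached as far as the arm can. A call is refused whole if a number of a shift passes 0.0625 or a number of a turn 10.7, either way. A call with a gripper value outside its range is refused whole. The fingers move at their own pace and stop on an object; the grip force is fixed at half the most. Time passes only in rows, so rows that do not move let the fingers close. It gives the time, the measured TCP pose, the force, the opening and the grip force at its end, in the units of the state.
- get_obs(): the state, without advancing time (a new reading comes with each control period).
- cams.capture(name): name is "scene" or "top" or "wrist"; returns a dict with "color" (480x640x3 uint8, red, green, blue), "K" (3x3 intrinsics, pixels), "R" (3x3) and "t" (3): a world point X has camera coordinates R X + t. Camera axes: x right, y down, z forward; pixel columns grow to the right and rows downward; lengths in mm; the calibration is good to about 2 mm. A picture is of the moment at which its call begins. There is no depth.
- close_job(): hands the job in; it is judged then, once.
The state is a dict: "time": time; "joint_positions": joint angles; "dq": joint speeds; "tau": joint torques, N m; "tool_pos": TCP position; "tcp_rot": TCP orientation; "contact_force": force on the tool from outside, world axes, zero at the start; "moment": the same for the moment, N m; "grip_width": finger opening in mm; "finger_force": force on a finger pad.
Only numpy, scipy, OpenCV 4.12 (cv2) and the standard library are available. Lean on these libraries where they do the work, as an engineer would, in place of code of your own. Each camera call takes 0.05 s, during which the arm holds its last target. There are 200 camera calls.

## Working session

There is one attempt and no reset: what is moved stays moved. The work goes in short steps, Python scripts to look and compute and a shell command to move; the robot and the scene stay as the last step left them, time stands still between calls to the robot, and variables do not carry over. Pictures are saved under pics/ and viewed, at most 10 in all, crops included, and the job is handed in when it is done.

```bash
mkdir -p pics
python3 - <<'E'
from plant import get_obs,cams
import cv2,pickle
o=get_obs();print(o['time'],o['tool_pos'],o['tcp_rot'],o['grip_width'])
for n in('scene','top'):
    c=cams.capture(n);pickle.dump(c,open(f'{n}0.pkl','wb'));cv2.imwrite(f'pics/{n}0.png',c['color'][:,:,::-1])
    print(n,c['K'].tolist(),c['R'].round(3).tolist(),c['t'].round(1).tolist())
E
```

```text
0.0 [223.26965989 474.68530169 212.64438276] [-3.14006600e+00 -2.00763541e-04  2.70179370e+00] 91.73169257788871
scene [[553.9925207498384, 0.0, 314.4516655275109], [0.0, 553.9925207498384, 241.5121382629276], [0.0, 0.0, 1.0]] [[0.617, -0.787, -0.013], [-0.439, -0.331, -0.835], [0.653, 0.521, -0.55]] [-269.5, 284.0, 1006.2]
top [[518.4917314938327, 0.0, 318.78953874800186], [0.0, 518.4917314938327, 242.14753778690357], [0.0, 0.0, 1.0]] [[-0.029, -1.0, -0.002], [-0.987, 0.029, -0.157], [0.157, -0.002, -0.988]] [18.9, 477.2, 1173.3]
```

View pics/scene0.png

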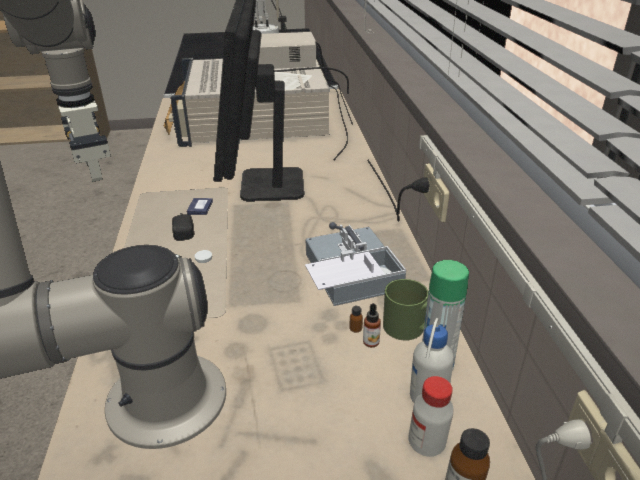

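View pics/top0.png

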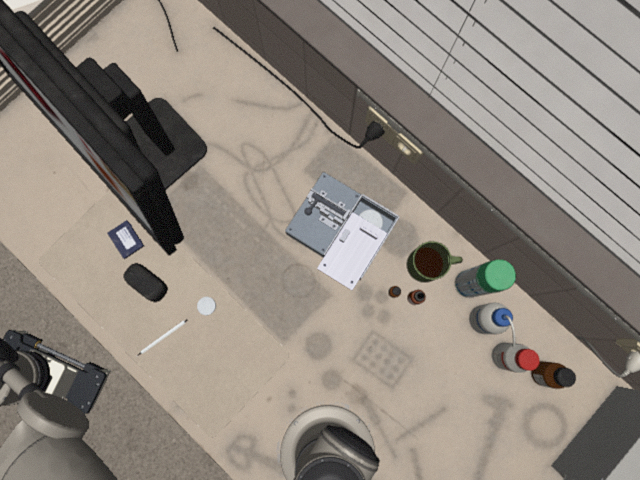

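The box is at about (340,230) in the top view, with its front towards the lower left. The lid is partly open, and the mug is at (430,262). I'll zoom in on the box.

Run:
```python
import pickle,cv2
c=pickle.load(open('top0.pkl','rb'))['color'][:,:,::-1]
cv2.imwrite('pics/crop0.png',cv2.resize(c[168:298,278:408],None,fx=4.6,fy=4.6,interpolation=cv2.INTER_CUBIC))
```

```text
(no output)
```

View pics/crop0.png

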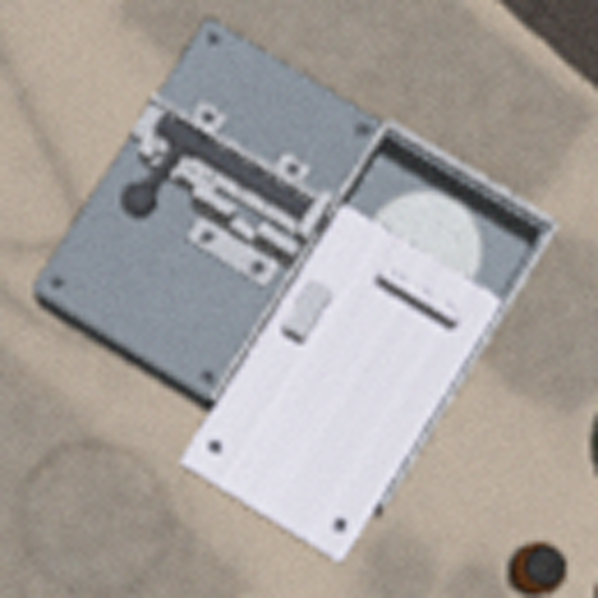

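The crop shows these box top corners: back-left (207,18), front-left (38,290) and back-right (555,226). The handle is in the open notch with its knob at (139,200). The notch in the strike looks to be near (235,225).

```bash
cat > h.py <<'E'
import numpy as np,pickle
from scipy.optimize import least_squares
from scipy.spatial.transform import Rotation as Ro
def proj(c,X):
    p=(np.atleast_2d(X)@c['R'].T+c['t'])@c['K'].T; return p[:,:2]/p[:,2:]
def ray(c,uv,z):
    d=c['R'].T@np.linalg.solve(c['K'],[uv[0],uv[1],1]); o=-c['R'].T@c['t']
    return o+d*(z-o[2])/d[2]
def b2w(p,X):
    X=np.atleast_2d(np.array(X,float)); s,k=np.sin(p[2]),np.cos(p[2])
    return np.c_[p[0]+k*X[:,0]-s*X[:,1],p[1]+s*X[:,0]+k*X[:,1],X[:,2]]
def w2b(p,X):
    s,k=np.sin(p[2]),np.cos(p[2]); d=np.array(X[:2])-p[:2]
    return np.array([k*d[0]+s*d[1],-s*d[0]+k*d[1],X[2]])
def cp(x,y,f=4.6,ox=278,oy=168): return np.array([(x+.5)/f+ox-.5,(y+.5)/f+oy-.5])
def moveto(p,X):
    "tool-frame shift mm to box point X for the TCP"
    from plant import get_obs
    o=get_obs(); return Ro.from_euler('xyz',o['tcp_rot']).inv().apply(b2w(p,X)[0]-o['tool_pos'])
E
python3 - <<'E'
from h import *
c=pickle.load(open('top0.pkl','rb'))
B=[[85,110,50],[-85,110,50],[85,-100,50]]
uv=np.array([cp(207,18),cp(38,290),cp(555,226)])
f=lambda p:(proj(c,b2w(p,B))-uv).ravel()
W=[ray(c,u,50) for u in uv];print(np.round(W,1), np.linalg.norm(W[0]-W[1]),np.linalg.norm(W[0]-W[2]))
y0=np.arctan2(*(W[0]-W[1])[1::-1])
r=least_squares(f,[500,0,y0]);p=r.x;print(p,np.degrees(p[2]),r.fun.round(2))
np.save('pose.npy',p)
def show(n,x,y,z):print(n,w2b(p,ray(c,cp(x,y),z)).round(1))
show('knob',139,200,89);show('finL',380,283,80);show('finR',455,324,80);show('staple',305,310,77)
show('strikeL',190,235,52);show('strikeR',278,278,52);show('notch?',235,225,90);show('notch2',265,240,90)
show('lidFL',183,463,55);show('lidFR',342,560,55);show('lidBL',345,207,55)
for n,z in(('mug',96),):print(n,ray(c,(430,262),z).round(0))
print('vial',ray(c,(394,292),55).round(),'drop',ray(c,(418,297),102).round())
E
```

```text
[[ 644.3   -8.8   50. ]
 [ 504.9   80.6   50. ]
 [ 530.1 -181.7   50. ]] 165.63909974308854 207.12548429289131
[514.18294296 -54.51420933  -0.58125712] -33.30357979161349 [ 0.16 -0.56 -1.48  0.6   1.33 -0.12]
knob [-22.7  83.6  89. ]
finL [  5.6 -38.1  80. ]
finR [  7.3 -79.9  80. ]
staple [-24.8 -13.5  77. ]
strikeL [-18.1  57.2  52. ]
strikeR [-13.6   7.8  52. ]
notch? [-8.9 36.9 90. ]
notch2 [-7.6 20.5 90. ]
lidFL [-118.7   -0.8   55. ]
lidFR [-118.4  -92.8   55. ]
lidBL [34.7 -2.2 55. ]
mug [ 417. -239.   96.]
vial [ 356. -162.   55.] drop [ 340. -207.  102.]
```

```bash
python3 -m creep '[{"hand":0,"spin":8.1},{"hand":0,"tx":-0.041,"ty":-0.034},{"hand":0,"tx":-0.041,"ty":-0.034},{"hand":0,"tx":-0.041,"ty":-0.034},{"hand":0,"tx":-0.041,"ty":-0.034}]'
python3 - <<'E'
from h import *
p=np.load('pose.npy');print(moveto(p,[-14,-59,150]).round(1),moveto(p,[-14,-59,76]).round(1))
E
```

```text
[-466.4 -411.4   63.2] [-466.4 -411.3  137.2]invalid input at $[0]: expected keys hand, tx, ty, tz, spin
```

All five keys are required in every row.

```bash
python3 -m creep '[{"hand":0,"tx":0,"ty":0,"tz":0,"spin":8.1},{"hand":0,"tx":-0.041,"ty":-0.034,"tz":0,"spin":0},{"hand":0,"tx":-0.041,"ty":-0.034,"tz":0,"spin":0},{"hand":0,"tx":-0.041,"ty":-0.034,"tz":0,"spin":0},{"hand":0,"tx":-0.041,"ty":-0.034,"tz":0,"spin":0}]'
python3 - <<'E'
from h import *
p=np.load('pose.npy');print(moveto(p,[-14,-59,150]).round(1),moveto(p,[-14,-59,76]).round(1))
E
```

```text
time: 0.72
tool_pos: [286.0, 269.7, 213.1]
tcp_rot: [-3.141, 0.0, 2.561]
contact_force: [1.3, -0.1, 0.5]
grip_width: 46.6
finger_force: 0.0
[-354.6 -204.9   63.2] [-354.6 -204.9  137.2]
```

```bash
python3 -m creep '[{"hand":0,"tx":-0.045,"ty":-0.028,"tz":0,"spin":0},{"hand":0,"tx":-0.045,"ty":-0.028,"tz":0,"spin":0},{"hand":0,"tx":-0.045,"ty":-0.028,"tz":0,"spin":0},{"hand":0,"tx":-0.045,"ty":-0.028,"tz":0,"spin":0},{"hand":0,"tx":-0.045,"ty":-0.028,"tz":0,"spin":0}]';python3 -m creep '[{"hand":0,"tx":-0.045,"ty":-0.02,"tz":0,"spin":0},{"hand":0,"tx":-0.0,"ty":-0.0,"tz":0,"spin":0},{"hand":0,"tx":0,"ty":0,"tz":0,"spin":0}]'
python3 - <<'E'
from h import *
from plant import cams
import cv2
c=cams.capture('wrist');pickle.dump(c,open('w0.pkl','wb'));cv2.imwrite('pics/w0.png',c['color'][:,:,::-1])
p=np.load('pose.npy');print(moveto(p,[-14,-59,150]).round(1),moveto(p,[-14,-59,76]).round(1))
E
```

```text
time: 1.35
tool_pos: [397.4, 29.1, 213.3]
tcp_rot: [3.141, -0.0, 2.56]
contact_force: [-0.0, 0.2, 0.0]
grip_width: 0.9
finger_force: 0.0
time: 1.72
tool_pos: [423.0, -10.2, 212.9]
tcp_rot: [-3.141, -0.002, 2.56]
contact_force: [-0.1, 0.5, -0.7]
grip_width: 0.5
finger_force: 0.0
[-86.9 -46.4  62.9] [-86.9 -46.4 136.9]
```

View pics/w0.png

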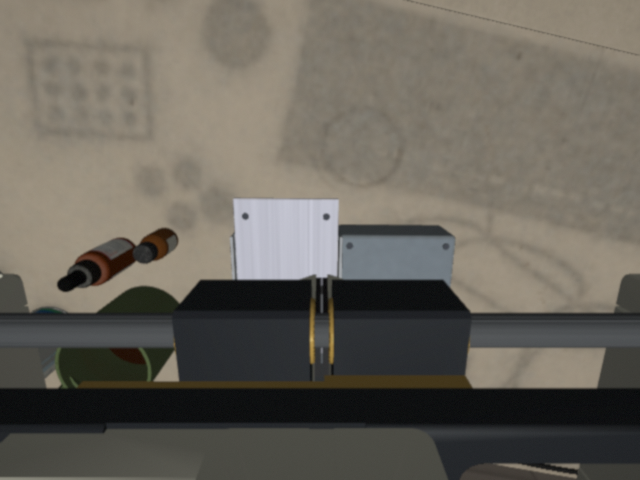

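The wrist view looks from the front side. The front-left top corner of the box is at about (452,236), the lid front corners are at (234,198) and (338,198), and the deck screws are at (350,245) and (446,245).

Run:
```python
from h import *
c=pickle.load(open('w0.pkl','rb'));p=np.load('pose.npy')
print('pred',proj(c,b2w(p,[[-85,110,50],[-85,0,50]])).round(1))
for u,z in(((452,236),50),((340,236),50),((234,198),55),((338,198),55)):print(w2b(p,ray(c,u,z)).round(1))
```

```text
pred [[453.9 235. ]
 [335.  235. ]]
[-84.  108.3  50. ]
[-84.1   4.6  50. ]
[-120.3  -90.1   55. ]
[-120.3    2.2   55. ]
```

```bash
python3 -m creep '[{"hand":0,"tx":-0.043,"ty":-0.023,"tz":0,"spin":0},{"hand":0,"tx":-0.043,"ty":-0.023,"tz":0.03,"spin":0},{"hand":0,"tx":0,"ty":0,"tz":0.05,"spin":0},{"hand":0,"tx":0,"ty":0,"tz":0.04,"spin":0},{"hand":0,"tx":0,"ty":0,"tz":0.014,"spin":0}]'
python3 -m creep '[{"hand":0,"tx":0,"ty":0,"tz":0,"spin":0}]'
python3 - <<'E'
from h import *
p=np.load('pose.npy');print(moveto(p,[-14,-59,76]).round(1),moveto(p,[42.5,-59,76]).round(1))
E
```

```text
time: 2.4
tool_pos: [468.8, -94.5, 77.6]
tcp_rot: [-3.141, -0.004, 2.562]
contact_force: [-0.2, -0.1, 0.5]
grip_width: 0.4
finger_force: 0.0
time: 2.52
tool_pos: [470.3, -95.4, 79.5]
tcp_rot: [-3.142, -0.001, 2.562]
contact_force: [-0.3, -0.2, 0.2]
grip_width: 0.3
finger_force: 0.0
[-0.2 -0.7  3.5] [-56.7  -0.8   3.4]
```

```bash
python3 -m creep '[{"hand":0,"tx":-0.012,"ty":0,"tz":0.002,"spin":0},{"hand":0,"tx":-0.012,"ty":0,"tz":0,"spin":0},{"hand":0,"tx":-0.012,"ty":0,"tz":0,"spin":0},{"hand":0,"tx":-0.012,"ty":0,"tz":0,"spin":0}]'
python3 -m creep '[{"hand":0,"tx":-0.003,"ty":0,"tz":0,"spin":0},{"hand":0,"tx":0,"ty":0,"tz":0,"spin":0}]'
python3 -m creep '[{"hand":0,"tx":-0.002,"ty":0,"tz":0,"spin":0},{"hand":0,"tx":0,"ty":0,"tz":0,"spin":0}]'
python3 - <<'E'
from h import *
p=np.load('pose.npy');print(moveto(p,[42.5,-59,76]).round(1))
E
```

```text
time: 3.02
tool_pos: [511.5, -123.3, 77.6]
tcp_rot: [3.141, 0.001, 2.56]
contact_force: [0.7, -0.6, -0.5]
grip_width: 0.2
finger_force: 0.0
time: 3.28
tool_pos: [512.9, -124.3, 77.1]
tcp_rot: [3.142, -0.001, 2.56]
contact_force: [0.0, -0.8, -0.0]
grip_width: 0.0
finger_force: 0.0
time: 3.52
tool_pos: [514.6, -125.3, 77.3]
tcp_rot: [3.142, -0.0, 2.56]
contact_force: [-0.0, -0.2, 0.7]
grip_width: 0.4
finger_force: 0.0
[-3.3 -0.1  1.3]
```

```bash
for i in 1; do python3 -m creep '[{"hand":0,"tx":-0.002,"ty":0,"tz":0,"spin":0},{"hand":0,"tx":-0.002,"ty":0,"tz":0,"spin":0}]'|grep -E "pos|force"; python3 -m creep '[{"hand":0,"tx":-0.002,"ty":0,"tz":0,"spin":0}]'|grep -E "pos|force";python3 -m creep '[{"hand":0,"tx":-0.002,"ty":0,"tz":0,"spin":0}]'|grep -E "pos|force"; done
```

```text
tool_pos: [518.2, -127.6, 77.4]
contact_force: [0.3, 0.1, 0.2]
finger_force: 0.0
tool_pos: [519.8, -128.7, 77.3]
contact_force: [0.1, -0.0, 1.0]
finger_force: 0.0
tool_pos: [521.5, -129.8, 77.3]
contact_force: [-0.6, -0.2, 0.3]
finger_force: 0.0
```

Run:
```python
from h import *
from plant import cams,get_obs
import cv2
p=np.load('pose.npy');print(w2b(p,get_obs()['tool_pos']))
c=cams.capture('scene')['color'][:,:,::-1];a=cv2.resize(c[205:315,295:425],None,fx=3,fy=3,interpolation=2)
d=cams.capture('wrist')['color'][:,:,::-1][120:450,200:600]
cv2.imwrite('pics/a1.png',np.vstack([a,cv2.resize(d,(390,260))]))
```

```text
[ 47.45672334 -58.94564255  77.28133631]
```

View pics/a1.png

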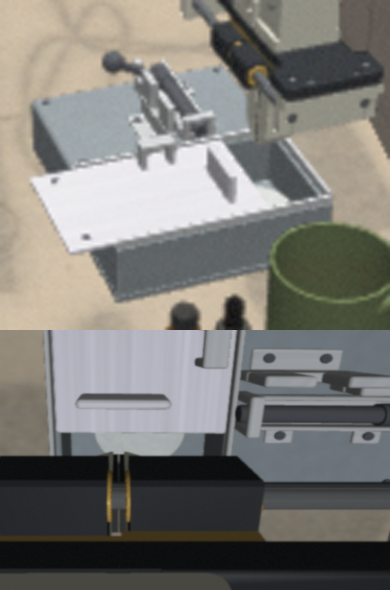

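Run:
```python
from h import *
from plant import cams,get_obs
p=np.load('pose.npy');o=get_obs();T=np.array(o['tool_pos'])
s=cams.capture('scene');w=cams.capture('wrist')
for n,P in(('tip',T-[0,0,14]),('finShut',b2w(p,[52,-59,80])[0]),('fin45',b2w(p,[7,-59,80])[0])):
  u=proj(s,P)[0];print(n,'scene',u.round(),'crop',((u-[295,205])*3).round(),'wrist',proj(w,P)[0].round(), 'wcrop',((proj(w,P)[0]-[200,120])*[.975,.788]+[0,330]).round())
print(w2b(p,ray(w,(326,212),80)),w2b(p,ray(w,(326,251),55)))
```

```text
tip scene [383. 262.] crop [264. 170.] wrist [321. 278.] wcrop [118. 454.]
finShut scene [385. 255.] crop [270. 150.] wrist [321. 299.] wcrop [118. 471.]
fin45 scene [367. 259.] crop [215. 162.] wrist [320. 207.] wcrop [117. 399.]
[  9.09511822 -56.47627388  80.        ] [ 35.42725188 -56.07534541  55.        ]
```

The lid hasn't moved: the fin is still at x≈8 mm and the fingers passed without touching it. I need a closer look at where the tips are.

Run:
```python
from h import *
from plant import cams,get_obs
import cv2
p=np.load('pose.npy');o=get_obs();T=np.array(o['tool_pos'])
s=cams.capture('scene');im=np.ascontiguousarray(s['color'][:,:,::-1])[180:300,320:450]
im=cv2.resize(im,None,fx=4.6,fy=4.6,interpolation=2)
for k,dz in((0,-14),(1,0),(2,52)):
  u=(proj(s,T+[0,0,dz])[0]-[320,180])*4.6;print(u);cv2.circle(im,tuple(int(v) for v in u),4,(0,0,255),-1)
cv2.imwrite('pics/a2.png',im)
```

```text
[288.92406938 375.25589604]
[290.51646989 351.73683412]
[296.60891423 261.75408541]
```

View pics/a2.png

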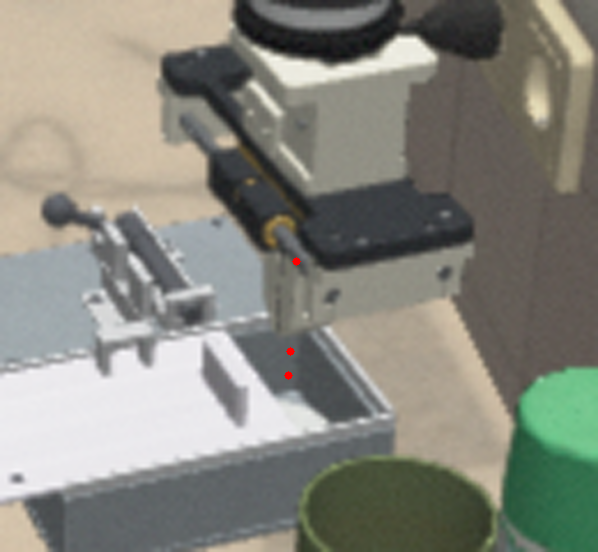

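The visible fingertips end at about (290,330), roughly 45 px above where I predicted, so they passed over the fin. I'll go back in front of the fin and feel for the lid top.

```bash
python3 -m creep '[{"hand":0,"tx":0,"ty":0,"tz":-0.03,"spin":0},{"hand":0,"tx":0.04,"ty":0,"tz":0,"spin":0},{"hand":0,"tx":0.028,"ty":0,"tz":0,"spin":0},{"hand":0,"tx":0,"ty":0,"tz":0.028,"spin":0},{"hand":0,"tx":0,"ty":0,"tz":0,"spin":0}]'|grep -E "pos|contact"
for r in 1; do python3 -m creep '[{"hand":0,"tx":0,"ty":0,"tz":0.005,"spin":0},{"hand":0,"tx":0,"ty":0,"tz":0,"spin":0}]'|grep -E "pos|contact"
python3 -m creep '[{"hand":0,"tx":0,"ty":0,"tz":0.003,"spin":0},{"hand":0,"tx":0,"ty":0,"tz":0,"spin":0}]'|grep -E "pos|contact"; done
```

```text
tool_pos: [463.3, -91.9, 78.3]
contact_force: [-0.3, 0.0, -0.9]
tool_pos: [464.9, -92.6, 74.5]
contact_force: [-0.6, -1.0, 0.8]
tool_pos: [464.5, -92.4, 71.3]
contact_force: [-0.8, 0.3, -1.3]
```

```bash
python3 -m creep '[{"hand":0,"tx":0,"ty":0,"tz":0.002,"spin":0},{"hand":0,"tx":0,"ty":0,"tz":0,"spin":0}]'|grep -E "pos|contact"
python3 -m creep '[{"hand":0,"tx":0,"ty":0,"tz":0.002,"spin":0},{"hand":0,"tx":0,"ty":0,"tz":0,"spin":0}]'|grep -E "pos|contact"
python3 - <<'E'
from h import *
from plant import cams,get_obs
import cv2
s=cams.capture('scene');im=s['color'][:,:,::-1][180:300,280:440]
cv2.imwrite('pics/a3.png',cv2.resize(im,None,fx=4.6,fy=4.6,interpolation=2))
T=np.array(get_obs()['tool_pos'])
for dz in(-14,0):print((proj(s,T+[0,0,dz])[0]-[280,180])*4.6)
E
```

```text
tool_pos: [464.5, -92.4, 69.2]
contact_force: [0.8, 0.3, -0.5]
tool_pos: [464.5, -92.4, 67.2]
contact_force: [0.2, 0.1, 0.5]
[342.90791433 419.51888486]
[343.6981283  396.04526167]
```

View pics/a3.png

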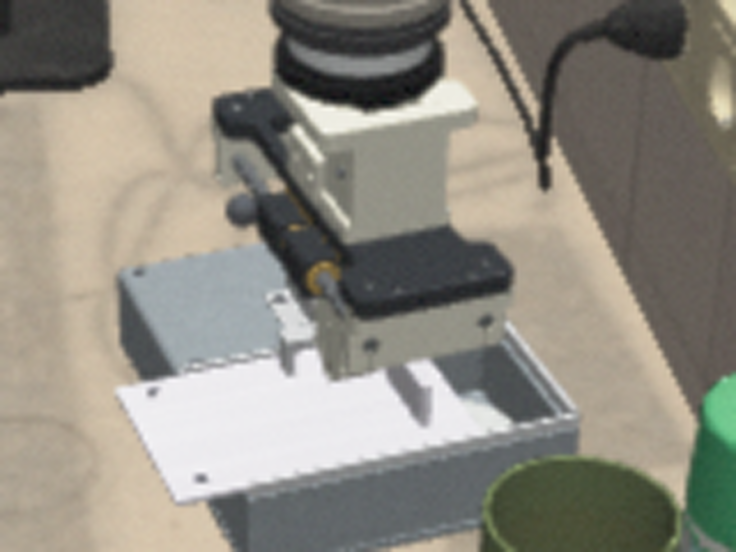

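The tips appear at about (345,378), against a predicted 419, so the tool is about 24 mm higher than reported. I'll carry on down to contact.

```bash
python3 -m creep '[{"hand":0,"tx":0,"ty":0,"tz":0.008,"spin":0},{"hand":0,"tx":0,"ty":0,"tz":0.004,"spin":0},{"hand":0,"tx":0,"ty":0,"tz":0,"spin":0}]'|grep -E "pos|contact"
python3 -m creep '[{"hand":0,"tx":0,"ty":0,"tz":0.003,"spin":0},{"hand":0,"tx":0,"ty":0,"tz":0,"spin":0}]'|grep -E "pos|contact"
python3 -m creep '[{"hand":0,"tx":0,"ty":0,"tz":0.002,"spin":0},{"hand":0,"tx":0,"ty":0,"tz":0,"spin":0}]'|grep -E "pos|contact"
```

```text
tool_pos: [464.2, -92.3, 54.8]
contact_force: [0.6, 0.5, -0.7]
tool_pos: [464.4, -92.4, 52.2]
contact_force: [0.3, -0.1, -0.0]
tool_pos: [464.5, -92.4, 50.2]
contact_force: [0.7, -0.2, -0.4]
```

```bash
python3 -m creep '[{"hand":0,"tx":0,"ty":0,"tz":0.002,"spin":0},{"hand":0,"tx":0,"ty":0,"tz":0,"spin":0}]'|grep -E "pos|contact"
python3 - <<'E'
from h import *
from plant import get_obs
o=get_obs();print(o['joint_positions'],o['contact_force'],o['tau'],w2b(np.load('pose.npy'),o['tool_pos']))
E
```

```text
tool_pos: [464.4, -92.4, 48.2]
contact_force: [-0.2, 0.6, 0.9]
[-3.58454603e-01  4.62108409e-01  1.87336483e+00  9.46585064e-05
  8.06402986e-01 -1.34813371e+00] [-0.21541527  0.5521678   0.89128338] [-6.24782304e-03 -4.16124666e+01 -1.68398935e+01 -1.28935909e-02
  5.81720041e-02 -4.94349001e-05] [-20.79252488 -58.96956831  48.17272515]
```

```bash
python3 -m creep '[{"hand":0,"tx":-0.012,"ty":0,"tz":0,"spin":0},{"hand":0,"tx":-0.012,"ty":0,"tz":0,"spin":0}]'|grep -E "pos|contact"
python3 -m creep '[{"hand":0,"tx":-0.01,"ty":0,"tz":0,"spin":0},{"hand":0,"tx":-0.01,"ty":0,"tz":0,"spin":0}]'|grep -E "pos|contact"
python3 -m creep '[{"hand":0,"tx":-0.008,"ty":0,"tz":0,"spin":0}]'|grep -E "pos|contact"
```

```text
tool_pos: [485.2, -106.0, 48.4]
contact_force: [-2.0, 1.9, 1.9]
tool_pos: [501.7, -117.0, 48.2]
contact_force: [-1.2, 1.3, 2.4]
tool_pos: [508.3, -121.4, 48.2]
contact_force: [-1.9, 0.8, 1.5]
```

```bash
python3 -m creep '[{"hand":0,"tx":-0.006,"ty":0,"tz":0,"spin":0},{"hand":0,"tx":0,"ty":0,"tz":0,"spin":0}]'|grep -E "pos|contact"
python3 -m creep '[{"hand":0,"tx":-0.003,"ty":0,"tz":0,"spin":0},{"hand":0,"tx":0,"ty":0,"tz":0,"spin":0}]'|grep -E "pos|contact"
python3 -m creep '[{"hand":0,"tx":-0.002,"ty":0,"tz":0,"spin":0},{"hand":0,"tx":0,"ty":0,"tz":0,"spin":0}]'|grep -E "pos|contact"
```

```text
tool_pos: [513.7, -124.6, 48.2]
contact_force: [0.5, 0.8, 0.2]
tool_pos: [515.6, -125.9, 48.3]
contact_force: [-0.9, 0.6, -0.9]
tool_pos: [516.3, -126.3, 48.2]
contact_force: [-3.8, 2.3, 2.6]
```

```bash
python3 -m creep '[{"hand":0,"tx":-0.002,"ty":0,"tz":0,"spin":0},{"hand":0,"tx":0,"ty":0,"tz":0,"spin":0}]'|grep -E "pos|contact"
python3 -m creep '[{"hand":0,"tx":-0.002,"ty":0,"tz":0,"spin":0},{"hand":0,"tx":0,"ty":0,"tz":0,"spin":0}]'|grep -E "pos|contact"
python3 - <<'E'
from h import *
from plant import get_obs
print(w2b(np.load('pose.npy'),get_obs()['tool_pos']))
E
```

```text
tool_pos: [516.3, -126.4, 48.1]
contact_force: [-10.0, 6.7, 7.8]
tool_pos: [516.3, -126.4, 48.1]
contact_force: [-14.0, 10.2, 12.8]
[ 41.27881689 -58.9146674   48.06064927]
```

The lid met its stop at 17 N, with the tool at x 41.3 as expected for shut. So x and y are accurate and only z is biased. I'll back off and touch the lid top to measure the z bias.

```bash
python3 -m creep '[{"hand":0,"tx":0.018,"ty":0,"tz":0,"spin":0},{"hand":0,"tx":0,"ty":0,"tz":0.002,"spin":0},{"hand":0,"tx":0,"ty":0,"tz":0,"spin":0}]'|grep -E "pos|contact"
python3 -m creep '[{"hand":0,"tx":0,"ty":0,"tz":0.002,"spin":0},{"hand":0,"tx":0,"ty":0,"tz":0,"spin":0}]'|grep -E "pos|contact"
python3 -m creep '[{"hand":0,"tx":0,"ty":0,"tz":0.0015,"spin":0},{"hand":0,"tx":0,"ty":0,"tz":0,"spin":0}]'|grep -E "pos|contact"
```

```text
tool_pos: [506.4, -119.8, 46.4]
contact_force: [0.3, -0.1, 0.0]
tool_pos: [505.7, -119.6, 44.1]
contact_force: [0.1, 0.5, 1.4]
tool_pos: [505.5, -119.3, 42.6]
contact_force: [0.5, 0.1, -0.0]
```

```bash
python3 -m creep '[{"hand":0,"tx":0,"ty":0,"tz":0.002,"spin":0},{"hand":0,"tx":0,"ty":0,"tz":0,"spin":0}]'|grep -E "pos|contact"
python3 -m creep '[{"hand":0,"tx":0,"ty":0,"tz":0.002,"spin":0},{"hand":0,"tx":0,"ty":0,"tz":0,"spin":0}]'|grep -E "pos|contact"
```

```text
tool_pos: [505.7, -119.4, 41.8]
contact_force: [-2.4, 0.0, 8.8]
tool_pos: [505.8, -119.5, 41.5]
contact_force: [-8.0, 1.9, 25.1]
```

```bash
python3 -m creep '[{"hand":0,"tx":0,"ty":0,"tz":-0.05,"spin":0},{"hand":0,"tx":0,"ty":0,"tz":-0.05,"spin":0}]'|grep -E "pos|contact"
python3 - <<'E'
from h import *
s=pickle.load(open('scene0.pkl','rb'));p=np.load('pose.npy')
R=Ro.from_euler('xyz',[np.pi,0,2.56])
T=np.array([464.5,-92.4,67.2])
for b in(0,27):
  for q in([37.5,-95,-52],[-37.5,-95,-52],[37.5,95,-52],[0,0,-52],[0,0,14]):
    print(b,q,((proj(s,T+[0,0,b]+R.apply(q))[0]-[280,180])*4.6).round())
E
```

```text
tool_pos: [505.1, -119.2, 139.8]
contact_force: [0.6, -0.5, -0.1]
0 [37.5, -95, -52] [349. 437.]
0 [-37.5, -95, -52] [506. 403.]
0 [37.5, 95, -52] [204. 220.]
0 [0, 0, -52] [347. 306.]
0 [0, 0, 14] [343. 420.]
27 [37.5, -95, -52] [351. 387.]
27 [-37.5, -95, -52] [510. 353.]
27 [37.5, 95, -52] [204. 173.]
27 [0, 0, -52] [348. 258.]
27 [0, 0, 14] [344. 374.]
```

The predicted body corners match the picture with +27 mm, so true z = reported z + 27. Next I'll grasp the knob.

```bash
python3 -m creep '[{"hand":0.55,"tx":0,"ty":0,"tz":0,"spin":0}]'|grep -E "pos|contact"
python3 - <<'E'
from h import *
from plant import get_obs
p=np.load('pose.npy');print(moveto(p,[-23,84,63]).round(1),np.degrees(get_obs()['tcp_rot'][2]-p[2])-180)
E
```

```text
tool_pos: [507.8, -120.2, 142.7]
contact_force: [0.2, 0.5, -0.0]
[ 54.4 142.2  79.5] 0.009025586280216658
```

```bash
python3 -m creep '[{"hand":0.55,"tx":0.018,"ty":0.047,"tz":0,"spin":0},{"hand":0.55,"tx":0.018,"ty":0.047,"tz":0,"spin":0},{"hand":0.55,"tx":0.018,"ty":0.047,"tz":0,"spin":0},{"hand":0.55,"tx":0,"ty":0,"tz":0,"spin":0},{"hand":0.55,"tx":0,"ty":0,"tz":0,"spin":0}]'|grep -E "pos|contact|width"
python3 - <<'E'
from h import *
from plant import get_obs,cams
import cv2
p=np.load('pose.npy');print(moveto(p,[-23,84,63]).round(1))
c=cams.capture('wrist');w=c['color'][:,:,::-1];s=cams.capture('scene')['color'][:,:,::-1][150:300,290:440]
pickle.dump(c,open('w1.pkl','wb'))
cv2.imwrite('pics/b1.png',np.hstack([cv2.resize(w,(533,400)),cv2.resize(s,(260,260))[:, :].copy() if 0 else cv2.copyMakeBorder(cv2.resize(s,(260,260),interpolation=2),0,140,0,0,0)]))
E
```

```text
tool_pos: [537.2, 27.9, 137.8]
contact_force: [-0.2, 0.8, 0.0]
grip_width: 49.6
[-3.1  2.6 74.8]
```

View pics/b1.png

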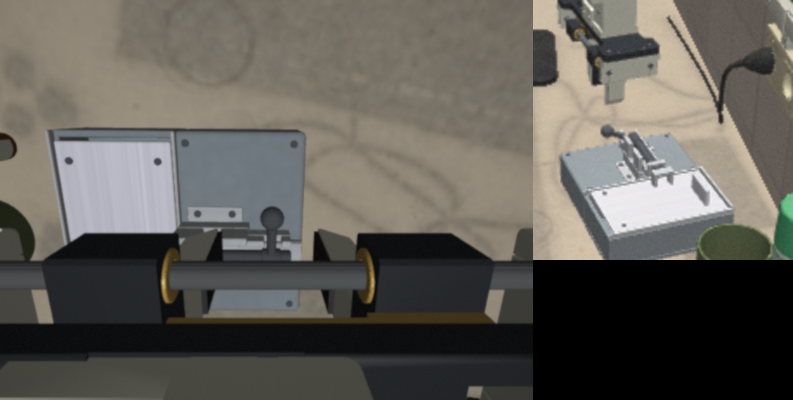

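The lid is shut. The knob at (272,216) sits almost centred between the open fingers. The strike foot is centred at about (215,213), so the notch is near y≈33. I'll descend and grip.

```bash
python3 -m creep '[{"hand":0.55,"tx":-0.003,"ty":0.0035,"tz":0.03,"spin":0},{"hand":0.55,"tx":0,"ty":0,"tz":0.03,"spin":0},{"hand":0.55,"tx":0,"ty":0,"tz":0.015,"spin":0},{"hand":0.55,"tx":0,"ty":0,"tz":0,"spin":0}]'|grep -E "pos|contact|width"
python3 -m creep '[{"hand":0.1,"tx":0,"ty":0,"tz":0,"spin":0},{"hand":0.1,"tx":0,"ty":0,"tz":0,"spin":0},{"hand":0.1,"tx":0,"ty":0,"tz":0,"spin":0}]'
python3 - <<'E'
from h import *
from plant import get_obs
print(w2b(np.load('pose.npy'),get_obs()['tool_pos']))
E
```

```text
tool_pos: [541.6, 28.7, 63.1]
contact_force: [0.1, 0.5, 0.3]
grip_width: 50.5
time: 12.3
tool_pos: [542.6, 29.5, 64.6]
tcp_rot: [3.141, 0.001, 2.561]
contact_force: [-0.2, 0.8, -0.5]
grip_width: 25.2
finger_force: 0.0
[-22.35387602  85.81181549  64.55079702]
```

```bash
python3 -m creep '[{"hand":0.0,"tx":0,"ty":0,"tz":0,"spin":0},{"hand":0.0,"tx":0,"ty":0,"tz":0,"spin":0},{"hand":0,"tx":0,"ty":0,"tz":0,"spin":0}]'
```

```text
time: 12.68
tool_pos: [542.3, 29.5, 64.1]
tcp_rot: [3.141, 0.0, 2.56]
contact_force: [-0.7, -0.2, 3.9]
grip_width: 15.9
finger_force: 30.0
```

```bash
python3 -m creep '[{"hand":0.35,"tx":0,"ty":0,"tz":0,"spin":0},{"hand":0.35,"tx":0,"ty":0,"tz":0.006,"spin":0},{"hand":0.0,"tx":0,"ty":0,"tz":0,"spin":0},{"hand":0,"tx":0,"ty":0,"tz":0,"spin":0},{"hand":0,"tx":0,"ty":0,"tz":0,"spin":0}]'
```

```text
time: 13.3
tool_pos: [542.2, 29.5, 57.7]
tcp_rot: [3.142, -0.0, 2.56]
contact_force: [0.1, -0.3, -0.8]
grip_width: 16.0
finger_force: 30.0
```

```bash
python3 -m creep '[{"hand":0,"tx":-0.0058,"ty":0,"tz":-0.0081,"spin":0},{"hand":0,"tx":-0.0073,"ty":0,"tz":-0.0068,"spin":0},{"hand":0,"tx":0,"ty":0,"tz":0,"spin":0}]'
python3 -m creep '[{"hand":0,"tx":-0.0086,"ty":0,"tz":-0.0052,"spin":0},{"hand":0,"tx":-0.0118,"ty":0,"tz":-0.0039,"spin":0},{"hand":0,"tx":0,"ty":0,"tz":0,"spin":0}]'
```

```text
time: 13.68
tool_pos: [553.8, 21.9, 73.4]
tcp_rot: [3.141, 0.001, 2.56]
contact_force: [-2.1, 1.0, -1.2]
grip_width: 16.0
finger_force: 30.0
time: 14.05
tool_pos: [571.5, 10.3, 82.4]
tcp_rot: [3.141, 0.002, 2.56]
contact_force: [-2.4, 0.1, 1.5]
grip_width: 16.1
finger_force: 30.0
```

```bash
python3 -m creep '[{"hand":0,"tx":0,"ty":-0.012,"tz":0,"spin":0},{"hand":0,"tx":0,"ty":-0.012,"tz":0,"spin":0},{"hand":0,"tx":0,"ty":-0.012,"tz":0,"spin":0},{"hand":0,"tx":0,"ty":0,"tz":0,"spin":0}]'|grep -E "pos|contact|width"
python3 -m creep '[{"hand":0,"tx":0,"ty":-0.01,"tz":0,"spin":0},{"hand":0,"tx":0,"ty":-0.006,"tz":0,"spin":0},{"hand":0,"tx":0,"ty":0,"tz":0,"spin":0}]'|grep -E "pos|contact|width"
python3 - <<'E'
from h import *
from plant import get_obs
print(w2b(np.load('pose.npy'),get_obs()['tool_pos']))
E
```

```text
tool_pos: [549.7, -20.2, 82.1]
contact_force: [-2.7, 0.2, 5.0]
grip_width: 15.9
tool_pos: [541.3, -33.0, 82.1]
contact_force: [-3.5, 0.5, 6.2]
grip_width: 16.0
[10.87078466 32.91850705 82.11988717]
```

```bash
python3 -m creep '[{"hand":0,"tx":0.0118,"ty":0,"tz":0.0039,"spin":0},{"hand":0,"tx":0.004,"ty":0,"tz":0.0024,"spin":0},{"hand":0,"tx":0,"ty":0,"tz":0,"spin":0}]'|grep -E "pos|contact|width"
python3 -m creep '[{"hand":0,"tx":0.0046,"ty":0,"tz":0.0028,"spin":0},{"hand":0,"tx":0,"ty":0,"tz":0,"spin":0}]'|grep -E "pos|contact|width"
```

```text
tool_pos: [530.1, -24.9, 76.8]
contact_force: [-0.5, -2.0, 9.7]
grip_width: 16.1
tool_pos: [530.0, -24.7, 76.5]
contact_force: [4.3, -10.2, 18.8]
grip_width: 16.1
```

Blocked at about handle 0.5, so the stem is lying on the strike. I'll keep a light press and search towards +y.

```bash
python3 -m creep '[{"hand":0,"tx":-0.002,"ty":0,"tz":-0.001,"spin":0},{"hand":0,"tx":0,"ty":0.002,"tz":0,"spin":0},{"hand":0,"tx":0,"ty":0,"tz":0,"spin":0}]'|grep -E "pos|contact"
python3 -m creep '[{"hand":0,"tx":0,"ty":0.002,"tz":0,"spin":0},{"hand":0,"tx":0,"ty":0,"tz":0,"spin":0}]'|grep -E "pos|contact"
python3 -m creep '[{"hand":0,"tx":0,"ty":0.002,"tz":0,"spin":0},{"hand":0,"tx":0,"ty":0,"tz":0,"spin":0}]'|grep -E "pos|contact"
python3 - <<'E'
from h import *
from plant import get_obs
print(w2b(np.load('pose.npy'),get_obs()['tool_pos']))
E
```

```text
tool_pos: [530.2, -24.1, 76.5]
contact_force: [-2.3, -11.7, 19.5]
tool_pos: [530.6, -23.0, 76.5]
contact_force: [-4.9, -14.6, 20.9]
tool_pos: [531.2, -21.7, 76.4]
contact_force: [-5.6, -16.1, 20.9]
[-3.74438223 36.7597093  76.41875549]
```

```bash
python3 -m creep '[{"hand":0,"tx":-0.001,"ty":0.001,"tz":-0.001,"spin":0},{"hand":0,"tx":0,"ty":0.001,"tz":0,"spin":0},{"hand":0,"tx":0,"ty":0,"tz":0,"spin":0}]'|grep -E "pos|contact"
python3 -m creep '[{"hand":0,"tx":0,"ty":0.002,"tz":0,"spin":0},{"hand":0,"tx":0,"ty":0,"tz":0,"spin":0}]'|grep -E "pos|contact"
python3 -m creep '[{"hand":0,"tx":0,"ty":0.002,"tz":0,"spin":0},{"hand":0,"tx":0,"ty":0,"tz":0,"spin":0}]'|grep -E "pos|contact"
python3 - <<'E'
from h import *
from plant import get_obs
print(w2b(np.load('pose.npy'),get_obs()['tool_pos']))
E
```

```text
tool_pos: [532.5, -19.7, 76.4]
contact_force: [-4.4, -12.0, 14.7]
tool_pos: [533.7, -17.6, 76.3]
contact_force: [-3.0, -11.8, 12.9]
tool_pos: [534.8, -15.9, 76.3]
contact_force: [-3.5, -11.4, 13.5]
[-3.97551836 43.54029344 76.32241103]
```

No drop up to y 43. I'll lift, return and search below y 33.

```bash
python3 -m creep '[{"hand":0,"tx":-0.006,"ty":0,"tz":-0.004,"spin":0},{"hand":0,"tx":0,"ty":-0.01,"tz":0,"spin":0},{"hand":0,"tx":0.004,"ty":0,"tz":0.003,"spin":0},{"hand":0,"tx":0.001,"ty":0,"tz":0.001,"spin":0},{"hand":0,"tx":0,"ty":0,"tz":0,"spin":0}]'|grep -E "pos|contact"
python3 -m creep '[{"hand":0,"tx":0,"ty":-0.002,"tz":0,"spin":0},{"hand":0,"tx":0,"ty":0,"tz":0,"spin":0}]'|grep -E "pos|contact"
python3 -m creep '[{"hand":0,"tx":0,"ty":-0.002,"tz":0,"spin":0},{"hand":0,"tx":0,"ty":0,"tz":0,"spin":0}]'|grep -E "pos|contact"
python3 - <<'E'
from h import *
from plant import get_obs
print(w2b(np.load('pose.npy'),get_obs()['tool_pos']))
E
```

```text
tool_pos: [530.8, -23.7, 76.7]
contact_force: [-0.7, -7.5, 13.3]
tool_pos: [530.7, -23.9, 76.7]
contact_force: [3.4, -0.4, 11.6]
tool_pos: [529.9, -24.7, 76.7]
contact_force: [5.2, 2.9, 11.0]
[-3.20637553 33.53440686 76.68105665]
```

```bash
python3 -m creep '[{"hand":0,"tx":0,"ty":-0.002,"tz":0,"spin":0},{"hand":0,"tx":0,"ty":0,"tz":0,"spin":0}]'|grep -E "pos|contact"
python3 -m creep '[{"hand":0,"tx":0,"ty":-0.002,"tz":0,"spin":0},{"hand":0,"tx":0,"ty":0,"tz":0,"spin":0}]'|grep -E "pos|contact"
python3 -m creep '[{"hand":0,"tx":0,"ty":-0.002,"tz":0,"spin":0},{"hand":0,"tx":0,"ty":0,"tz":0,"spin":0}]'|grep -E "pos|contact"
python3 - <<'E'
from h import *
from plant import get_obs
print(w2b(np.load('pose.npy'),get_obs()['tool_pos']))
E
```

```text
tool_pos: [528.8, -26.1, 76.6]
contact_force: [5.6, 3.8, 10.3]
tool_pos: [527.6, -27.8, 76.6]
contact_force: [6.6, 5.1, 10.0]
tool_pos: [526.5, -29.4, 76.6]
contact_force: [6.5, 4.4, 10.0]
[-3.44686626 27.72691154 76.59131952]
```

The fingertips themselves are at z≈90, resting on the strike top, so the stem isn't what's blocked. I'll regrip about 10 mm higher on the knob.

```bash
python3 -m creep '[{"hand":0.3,"tx":0,"ty":0,"tz":-0.001,"spin":0},{"hand":0.3,"tx":0,"ty":0,"tz":-0.01,"spin":0},{"hand":0.3,"tx":0,"ty":0,"tz":0,"spin":0}]'|grep -E "pos|contact|width"
python3 -m creep '[{"hand":0,"tx":0,"ty":0,"tz":0,"spin":0},{"hand":0,"tx":0,"ty":0,"tz":0,"spin":0},{"hand":0,"tx":0,"ty":0,"tz":0,"spin":0}]'|grep -E "pos|contact|width|finger"
```

```text
tool_pos: [523.2, -30.1, 86.1]
contact_force: [0.2, -0.9, 0.0]
grip_width: 27.3
tool_pos: [523.3, -30.0, 85.5]
contact_force: [-2.2, 0.9, 1.0]
grip_width: 15.9
finger_force: 30.0
```

```bash
python3 -m creep '[{"hand":0,"tx":0.0026,"ty":0,"tz":0.0015,"spin":0},{"hand":0,"tx":0,"ty":0,"tz":0,"spin":0}]'|grep -E "pos|contact|width"
python3 -m creep '[{"hand":0,"tx":0,"ty":0.003,"tz":0,"spin":0},{"hand":0,"tx":0,"ty":0,"tz":0,"spin":0}]'|grep -E "pos|contact|width"
python3 - <<'E'
from h import *
from plant import get_obs
print(w2b(np.load('pose.npy'),get_obs()['tool_pos']))
E
```

```text
tool_pos: [522.3, -29.2, 84.7]
contact_force: [2.4, -3.4, 2.9]
grip_width: 16.2
tool_pos: [523.4, -25.9, 84.1]
contact_force: [3.7, 0.7, 0.2]
grip_width: 16.0
[-8.07533391 28.99111598 84.07851816]
```

```bash
python3 -m creep '[{"hand":0,"tx":0.0025,"ty":0,"tz":0.0017,"spin":0},{"hand":0,"tx":0,"ty":0,"tz":0,"spin":0}]'|grep -E "pos|contact"
python3 -m creep '[{"hand":0,"tx":0,"ty":0.002,"tz":0,"spin":0},{"hand":0,"tx":0,"ty":0,"tz":0,"spin":0}]'|grep -E "pos|contact"
python3 -m creep '[{"hand":0,"tx":0,"ty":0.002,"tz":0,"spin":0},{"hand":0,"tx":0,"ty":0,"tz":0,"spin":0}]'|grep -E "pos|contact"
python3 - <<'E'
from h import *
from plant import get_obs
print(w2b(np.load('pose.npy'),get_obs()['tool_pos']))
E
```

```text
tool_pos: [522.7, -25.0, 83.3]
contact_force: [5.9, -1.8, 1.8]
tool_pos: [522.7, -22.6, 82.4]
contact_force: [6.6, 2.1, -3.0]
tool_pos: [523.0, -21.4, 82.1]
contact_force: [3.1, -2.2, -2.9]
[-10.81493059  32.47836145  82.12274688]
```

Handle angle is ≈0.38, below 0.5, so the stem is entering the notch at y≈32. I'll lower further along the arc.

```bash
python3 -m creep '[{"hand":0,"tx":0.0038,"ty":0,"tz":0.0032,"spin":0},{"hand":0,"tx":0,"ty":0,"tz":0,"spin":0}]'|grep -E "pos|contact"
python3 -m creep '[{"hand":0,"tx":0.0035,"ty":0,"tz":0.0037,"spin":0},{"hand":0,"tx":0,"ty":0,"tz":0,"spin":0}]'|grep -E "pos|contact"
python3 - <<'E'
from h import *
from plant import get_obs
print(w2b(np.load('pose.npy'),get_obs()['tool_pos']))
E
```

```text
tool_pos: [519.6, -19.3, 79.0]
contact_force: [4.3, -2.5, -2.5]
tool_pos: [516.6, -17.2, 75.4]
contact_force: [4.4, -2.5, -1.5]
[-18.44155038  32.52135111  75.39680177]
```

```bash
python3 -m creep '[{"hand":0,"tx":0.0026,"ty":0,"tz":0.0035,"spin":0},{"hand":0,"tx":0,"ty":0,"tz":0,"spin":0}]'|grep -E "pos|contact"
python3 -m creep '[{"hand":0,"tx":0.0022,"ty":0,"tz":0.0034,"spin":0},{"hand":0,"tx":0,"ty":0,"tz":0,"spin":0}]'|grep -E "pos|contact"
python3 - <<'E'
from h import *
from plant import get_obs
print(w2b(np.load('pose.npy'),get_obs()['tool_pos']))
E
```

```text
tool_pos: [514.3, -15.7, 71.9]
contact_force: [1.8, -1.0, 0.5]
tool_pos: [512.5, -14.4, 68.4]
contact_force: [0.3, -0.5, 3.2]
[-23.44168567  32.54161142  68.44577548]
```

```bash
python3 -m creep '[{"hand":0,"tx":0.001,"ty":0,"tz":0.002,"spin":0},{"hand":0,"tx":0,"ty":0,"tz":0,"spin":0}]'|grep -E "pos|contact"
python3 -m creep '[{"hand":0.35,"tx":0,"ty":0,"tz":0,"spin":0},{"hand":0.35,"tx":0,"ty":0,"tz":0,"spin":0},{"hand":0.35,"tx":0,"ty":0,"tz":-0.03,"spin":0},{"hand":0.35,"tx":0,"ty":0,"tz":-0.06,"spin":0},{"hand":0.35,"tx":0.05,"ty":0,"tz":-0.02,"spin":0}]'|grep -E "pos|contact|width"
python3 -m creep '[{"hand":0.35,"tx":0.05,"ty":0.02,"tz":0,"spin":0},{"hand":0.35,"tx":0.04,"ty":0.02,"tz":0,"spin":0},{"hand":0.35,"tx":0,"ty":0,"tz":0,"spin":0}]'
python3 - <<'E'
from plant import cams
import cv2,numpy as np
s=cams.capture('scene')['color'][:,:,::-1][205:315,290:420];t=cams.capture('top')['color'][:,:,::-1][168:298,278:408]
cv2.imwrite('pics/z1.png',np.hstack([cv2.resize(s,(400,340),interpolation=2),cv2.resize(t,(340,340),interpolation=2)]))
E
```

```text
tool_pos: [512.2, -14.1, 67.5]
contact_force: [-1.8, 1.0, 8.8]
tool_pos: [473.3, 12.2, 179.5]
contact_force: [-1.3, 0.2, 0.2]
grip_width: 31.9
time: 23.42
tool_pos: [415.3, 97.9, 176.6]
tcp_rot: [-3.141, -0.001, 2.564]
contact_force: [-0.2, -0.6, -0.3]
grip_width: 32.4
finger_force: 0.0
```

View pics/z1.png

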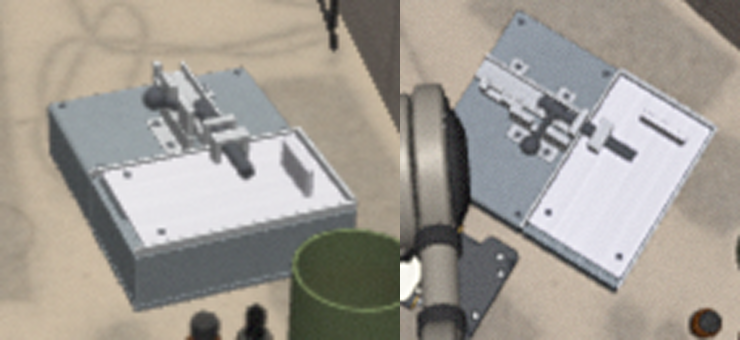

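The lid is shut, the bolt passes through the staple (top view, about (605,145)), and the knob at (530,147) is down at the front of the strike. One numeric check, then I'll hand in.

Run:
```python
from h import *
from plant import get_obs,close_job
c=pickle.load(open('top0.pkl','rb'));b=w2b(np.load('pose.npy'),ray(c,(278+130*130/340,168+147*130/340),89));print(b,get_obs()['time'])
if abs(b[0]+23)<5: print(close_job())
```

```text
[-24.88632192  29.66718318  89.        ] 23.525
the job is handed in; nothing more can be done
None
```

The lid is fully home, the bolt is through the staple, and the handle is down in the locking notch at about y 32 mm. I handed the job in at 23.5 s with the arm clear; the mug and other small items were not touched.

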